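# Weigh the barbecue's gas canister

### The arm

A 7-joint arm with a two-finger parallel gripper is mounted at the origin on the work surface. World frame = base frame: x ahead of the robot, y to its left, z up, the work surface at z = 0. Lengths are in m, angles in rad, forces in N, time in s.
With the tool pointing down it reaches from about 0.4 to 0.925 m from the base axis. Payload 5.6 kg.
Tool frame: the origin (TCP) lies between the finger pads; the fingertips stand 14 mm ahead of it and the grasp point (between the pads) lies 5 mm behind it; z points along the fingers, y is the line along which they close (so a half turn about z gives the same grasp; the last joint's range is limited). The gripper opens to 85 mm and grips with 20 to 120 N. Pads are 22 mm wide; open, the fingers measure 114 mm over their backs; the gripper's body (76 mm by 85 mm) begins 54 mm behind the grasp point. The pads swing forward as they close: fully open they stand 13 mm farther back than shut.
Start: joints at [1.283, 0.468, -0.012, 1.603, 0.006, 1.071, -0.056], TCP at [0.157, -0.631, 0.245] pointing down, gripper open.
Joint ranges: [-2.53, 2.53], [-0.31, 2.02], [-1.57, 1.55], [0.28, 2.44], [-1.29, 4.43], [0.15, 1.84], [-2.92, 2.92]. Speed limits (rad/s): [2.57, 2.57, 3.14, 3.14, 3.14, 3.14, 3.14].

### API

Orientations are given as a rotation vector (axis times angle).
In Python, from workcell import manip gives the robot as it stands.
- The arm moves only by the tool drive_tool, never from a script. Its argument "deltas" is a list of rows, each a list of 3 entries, a list of its own where there are three numbers: the turn, a rotation vector about the tool's x, y, z in degrees, then the shift along the tool's x, y, z in m, then the closure, from -1 (fully open) to 1 (shut), so that 0 is half open. In form: [[[rx, ry, rz], [dx, dy, dz], jaw], ...]. A call has 1 to 10 rows; each row shifts and turns the commanded pose from where the row before left it, along the tool's axes as they then stand; what a row does not reach is not made up. A row lasts 1/12 s, in which the tool goes at most 41.7 mm and 7.16 degrees, less where a joint would pass 70% of its speed; a pose out of reach is approached as far as the arm can. A call with a gripper value outside its range is refused whole. The fingers move at their own pace and stop on an object; "force" is the grip in N (left out, the last holds). Time passes only in rows, so rows that do not move let the fingers close. It gives the time, the measured TCP pose, the force, the opening and the grip force at its end, in the units of the state.
- manip.read_state(): the state, without advancing time (a new reading comes with each control period).
- manip.get_image(name): name is "scene" or "top" or "wrist"; returns (picture, depth): 420x560x3 uint8, red, green, blue; 420x560 float32, m along the optical axis (not along the pixel's ray), 0 where there is no reading.
- manip.camera_model(name): a dict with "fov_y" (degrees; the focal length in pixels is half the picture's height over the tangent of half this angle, whatever the lens; pixels are square), "cx", "cy" (the principal point, pixels), "k1" (the pictures are not rectified: a ray, as slopes to the right and down, at radius r is drawn at 1 + k1 r^2 times it, then the intrinsics apply), "R" (3x3) and "t" (3): a world point X has camera coordinates R X + t; the wrist camera has in their place "mount" (4x4, takes a point from camera to tool coordinates, whose origin is the TCP and whose axes are the flange's). Camera axes: x right, y down, z forward; pixel columns grow to the right and rows downward; lengths in m; the calibration is good to about 2 mm. A picture is of the moment at which its call begins: read the wrist's pose just before it. camera_model takes no time and is no camera call.
- manip.close_job(): hands the job in; it is judged then, once.
The state is a dict: "clock": time; "q": joint angles; "joint_velocities": joint speeds; "joint_efforts": joint torques, N m; "eef_pos": TCP position; "tool_rot": TCP orientation; "force": force on the tool from outside, world axes, zero at the start; "torque": the same for the moment, N m; "gripper_width": finger opening in m; "grip_force": force on a finger pad.
Only numpy, scipy, OpenCV 4.12 (cv2) and the standard library are available. Lean on these libraries where they do the work, as an engineer would, in place of code of your own. Each camera call takes 0.05 s, during which the arm holds its last target. There are 200 camera calls.

### The job

Find out how much gas is left: swing the cradle's sprung hold-down arm up past its hold-open point so that it stays open by itself, then lift the gas canister out by its bail and hang it by the bail bar on both prongs of the spring balance's hook. Lower it gently, without dropping it or driving the hook to its bottom stop, let go and wait until it hangs still. Finally, with the canister left hanging, swing the hold-down arm shut on the empty cradle; leave the drink can, the sauce bottle and the turner alone.

Things in the scene. Friction and masses are not known exactly. Their poses are not given: they have to be found in the camera images.
- canister_bar (a point): Middle of the loose gas canister's bail bar: grasp here. Grey canister 104 mm diameter, brass valve top 116 mm above its underside, 0.3-0.55 kg. The rigid steel bail is an upside-down U of 10 mm rod: its level top bar runs along this point's y (132 mm between leg centres), its axis 165 mm above the canister's underside; 49 mm are free between bar axis and valve. z is up.
- cradle: Fixed steel cradle; origin on the table under the centre of the canister's place, z up. Base plate 10 mm thick, with four lips 13 mm higher that enclose the canister's foot. A post at x = +80 mm (far side), 200 mm tall, carries the hold-down arm's hinge.
- clamp_arm (a joint): Angle (rad) of the sprung hold-down arm: about 0 lying level on the middle of the bail bar, which it blocks; -0.05 shut on the empty cradle; 2.1 fully open, leaning away from the robot. Its over-centre spring pulls it shut below about 1.05 rad and throws it fully open beyond about 1.2 rad, where it stays. Turning it takes less than 5 N at the grip.
- clamp_grip (a point): Centre of the black grip barrel at the hold-down arm's free end, 16 mm diameter, 24 mm long across the arm (along this point's y, parallel to the hinge): pinch its two ends from above. The arm is a steel bar 14 mm wide, 10 mm thick; the grip lies 130 mm from the hinge and travels on an upright arc about it. The point turns with the arm.
- clamp_hinge (a point): Middle of the hold-down arm's hinge, fixed, 185 mm above the table. y is the hinge's axis, z up; -x points across the cradle's centre, 80 mm away, roughly to the robot. At arm angle a the grip lies 130 cos(a) mm along -x and 130 sin(a) mm above the hinge.
- scale: Fixed bench spring balance; origin on the table under the hook's seat, z up; same axes as the hook. Base plate 12 mm thick. Behind the hook (+x) a white dial plate and column start at x = +124 mm; the column's top is 308 mm above the table.
- scale_hook (a joint): How far (m) the sprung hook has dipped: 0 unloaded, bottom stop at 0.06. Stiffness 150 N/m, preload 0.4 N: dip = (weight in N - 0.4) / 150, so the canister sinks it 18 to 34 mm; it bobs when let go and needs a second or two to settle.
- hook_seat (a point): Where the middle of the bail bar's axis belongs on the sprung twin hook; 275 mm up unloaded, dips with it. Two 8 mm prongs at y = +-38 mm point to -x (about to the robot). Their level seat spans x = -14 to +15 mm, its top 5 mm below this point; upturned tips at x = -25 end 22 mm above it; behind, prongs rise to 16 mm above it, cross bar at x = +95. Pass the bail over the tips from -x, then lower.
- can: Bystander: plain aluminium drink can, 66 mm diameter, 115 mm tall, origin at the centre of its underside.
- sauce: Bystander: grey sauce bottle with white cap, 60 mm diameter, 170 mm tall, origin at the centre of its underside.
- turner: Bystander: turner (spatula) lying flat on the table between the cradle and the balance.

How it is judged:
By the outcome, as a careful person would: the job done as asked, in the order asked, and still so for the second after the job is handed in, with the robot touching nothing.
It also fails if it takes over 72 s, if anything falls off the work surface, if the arm or the gripper's body presses on something with over 40 N, if the wrist force passes 120 N, or if a joint passes its speed limit or range.

## Working session

There is one attempt and no reset: what is moved stays moved. The work goes in short steps, Python scripts to look and compute and a tool call to move; the robot and the scene stay as the last step left them, time stands still between calls to the robot, and variables do not carry over. Pictures are saved under pics/ and viewed, at most 10 in all, crops included, and the job is handed in when it is done.

Besides the shell and the picture viewer there is one more tool, called after ">>>" as name(argument=value, ...), one argument or row to a line, values as JSON. drive_tool: Moves the arm, as the interface text tells. Its arguments: {"type":"object","properties":{"deltas":{"type":"array","items":{"type":"array"}},"force":{"type":"number"}},"required":["deltas"]}

```bash
mkdir -p pics; cat > h.py <<'E'
import numpy as np,cv2
from workcell import manip
from scipy.spatial.transform import Rotation as Rn
def cloud(name,save=None):
    s=manip.read_state(); m=manip.camera_model(name); im,d=manip.get_image(name)
    if save: cv2.imwrite(save,im[:,:,::-1])
    f=210/np.tan(np.radians(m['fov_y'])/2)
    K=np.array([[f,0,m['cx']],[0,f,m['cy']],[0,0,1.]])
    v,u=np.mgrid[:420,:560]
    p=cv2.undistortPoints(np.stack([u.ravel(),v.ravel()],1).astype(np.float64)[:,None],K,np.array([m['k1'],0,0,0.]))[:,0].reshape(420,560,2)
    P=np.dstack([p*d[...,None],d])
    if 'mount' in m:
        M=np.array(m['mount']); T=Rn.from_rotvec(s['tool_rot']).as_matrix()
        W=(P@M[:3,:3].T+M[:3,3])@T.T+np.array(s['eef_pos'])
    else: W=(P-np.array(m['t']))@np.array(m['R'])
    W[d==0]=np.nan
    return im,W
E
python3 - <<'E'
from h import *
a,W=cloud('scene','pics/scene.png');b,V=cloud('top','pics/top.png')
np.savez('c.npz',a=a,W=W,b=b,V=V)
s=manip.read_state();print({k:np.round(v,3) for k,v in s.items()})
for n in('scene','top','wrist'):print({k:np.round(v,3).tolist() for k,v in manip.camera_model(n).items()})
E
```

```text
{'clock': np.float64(0.1), 'q': array([ 1.283,  0.468, -0.012,  1.604,  0.006,  1.071, -0.056]), 'joint_velocities': array([ 0.003, -0.003, -0.002, -0.001,  0.001, -0.001, -0.   ]), 'joint_efforts': array([ 1.0000e-03, -5.3352e+01,  2.1000e-02, -2.5197e+01,  1.1000e-02,
        4.0000e-03,  0.0000e+00]), 'eef_pos': array([ 0.157, -0.63 ,  0.244]), 'tool_rot': array([-3.117, -0.383,  0.   ]), 'force': array([ 0.407, -0.25 ,  1.01 ]), 'torque': array([ 0.012, -0.014, -0.023]), 'grip_force': np.float64(0.0), 'gripper_width': np.float64(0.085)}
{'fov_y': 48.311, 'cx': 275.179, 'cy': 214.329, 'k1': 0.03, 'R': [[-0.517, 0.856, -0.019], [0.632, 0.367, -0.682], [-0.577, -0.365, -0.731]], 't': [0.246, -0.155, 1.641]}
{'fov_y': 45.93, 'cx': 284.761, 'cy': 211.522, 'k1': -0.04, 'R': [[0.019, -1.0, -0.01], [-0.997, -0.018, -0.073], [0.073, 0.011, -0.997]], 't': [0.001, 0.465, 1.505]}
{'fov_y': 58.389, 'cx': 279.15, 'cy': 208.984, 'k1': -0.077, 'mount': [[-0.0, -0.956, -0.293, 0.076], [1.0, -0.001, 0.0, -0.0], [-0.0, -0.293, 0.956, -0.129], [0.0, 0.0, 0.0, 1.0]]}
```

View pics/scene.png

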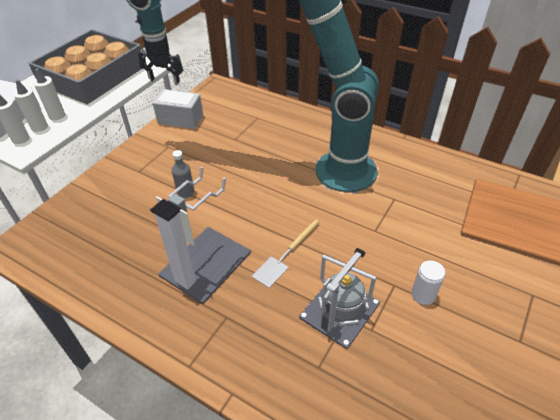

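View pics/top.png

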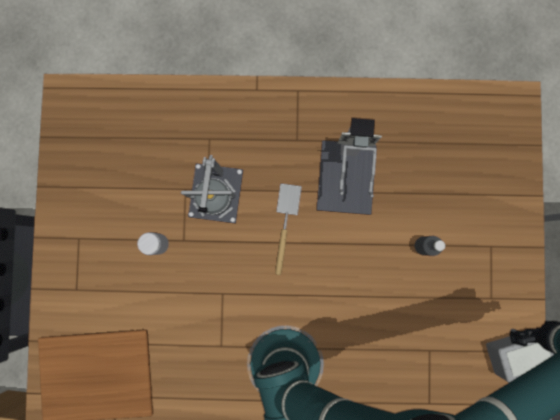

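Scene: the cradle with the canister is at about (340,295) in the scene picture and (215,193) in the top one, with its grip at top (203,208) and hinge at (208,160). The balance is at top (350,170), with the hook prongs pointing down in the picture, towards the robot. The turner lies between them, the can is at top (152,243) and the bottle at (430,245).

```bash
python3 - <<'E'
from h import *
z=np.load('c.npz')
for nm,W,im in(('scene',z['W'],z['a']),('top',z['V'],z['b'])):
    x,y,h=W[...,0],W[...,1],W[...,2]
    print(nm)
    if nm=='top':
        for u,v in((203,208),(206,190),(208,160),(186,192),(232,192),(375,150),(372,190),(346,150),(343,195),(361,128),(345,170)): print(u,v,np.round(W[v,u],3))
    else:
        for u,v in((360,252),(345,270),(327,300),(322,259),(374,275),(223,181),(202,171),(192,208),(165,200),(170,208)): print(u,v,np.round(W[v,u],3))
    reg={'cradle_hi':(x>.3)&(x<.8)&(y>0.05)&(y<.4)&(h>.15)&(h<.25),
     'plate':(x>.3)&(x<.8)&(y>0.05)&(y<.4)&(h>.006)&(h<.016),
     'splate':(x>.3)&(x<.9)&(y>-.4)&(y<-.03)&(h>.007)&(h<.018),
     'hook':(x>.3)&(x<.9)&(y>-.4)&(y<-.03)&(h>.24)&(h<.305),
     'can':(x>.2)&(x<.5)&(y>.25)&(y<.5)&(h>.05)&(h<.13),
     'sauce':(x>.2)&(x<.5)&(y>-.6)&(y<-.3)&(h>.05)&(h<.19)}
    for k,m in reg.items():
        p=W[m]
        if len(p)<5: print(k,len(p)); continue
        r=cv2.minAreaRect((p[:,:2]*1000).astype(np.float32))
        print(k,len(p),np.round(p.min(0),3),np.round(p.max(0),3),np.round(np.median(p,0),3),np.round(r[0],1),np.round(r[1],1),round(r[2],1))
for n,im in(('scene',z['a']),('top',z['b'])):
    c=im[225:345,270:410] if n=='scene' else im[110:225,170:390]
    cv2.imwrite(f'pics/{n}c.png',cv2.resize(c[:,:,::-1],None,fx=5 if n=='scene' else 3.6,fy=5 if n=='scene' else 3.6,interpolation=cv2.INTER_CUBIC))
E
```

```text
scene
360 252 [0.459 0.237 0.19 ]
345 270 [0.527 0.229 0.19 ]
327 300 [0.601 0.222 0.154]
322 259 [0.509 0.16  0.167]
374 275 [0.366 0.262 0.   ]
223 181 [ 0.499 -0.134  0.287]
202 171 [ 0.494 -0.205  0.286]
192 208 [ 0.616 -0.142  0.289]
165 200 [ 0.64  -0.201  0.308]
170 208 [ 0.654 -0.175  0.306]
cradle_hi 799 [0.446 0.158 0.151] [0.608 0.299 0.203] [0.51  0.229 0.185] [523.1 232.1] [120.2 130.6] 38.8
plate 1316 [0.358 0.057 0.006] [0.798 0.399 0.016] [0.564 0.26  0.009] [582.5 226.8] [324.4 443.2] 87.1
splate 2693 [ 0.348 -0.398  0.007] [ 0.827 -0.085  0.018] [ 0.565 -0.157  0.011] [ 587.5 -248.3] [317.7 465.3] 87.4
hook 1043 [ 0.488 -0.232  0.24 ] [ 0.688 -0.129  0.305] [ 0.646 -0.159  0.281] [ 588.5 -176.4] [103.6 196.5] 85.9
can 873 [0.329 0.25  0.05 ] [0.499 0.434 0.119] [0.381 0.399 0.103] [418.2 338.2] [ 63.2 233.7] 40.9
sauce 501 [ 0.344 -0.446  0.05 ] [ 0.4   -0.383  0.175] [ 0.38  -0.406  0.109] [ 377.3 -410.4] [51.1 61.7] 42.3
top
203 208 [0.457 0.23  0.194]
206 190 [0.507 0.224 0.192]
208 160 [0.59  0.221 0.189]
186 192 [0.502 0.281 0.18 ]
232 192 [0.507 0.157 0.154]
375 150 [ 0.605 -0.22   0.293]
372 190 [ 0.536 -0.258  0.018]
346 150 [ 0.643 -0.168  0.097]
343 195 [ 0.519 -0.169  0.013]
361 128 [ 0.657 -0.181  0.311]
345 170 [ 0.598 -0.175  0.008]
cradle_hi 556 [0.447 0.156 0.15 ] [0.607 0.298 0.206] [0.506 0.226 0.188] [520.5 229. ] [119.7 130.9] 39.4
plate 1697 [0.301 0.05  0.006] [0.8   0.4   0.016] [0.548 0.206 0.009] [551.2 224.8] [348.6 499. ] 89.7
splate 3398 [ 0.301 -0.4    0.007] [ 0.893 -0.03   0.018] [ 0.565 -0.176  0.012] [ 596.4 -214.8] [369.4 591.5] 89.9
hook 595 [ 0.487 -0.232  0.24 ] [ 0.687 -0.131  0.305] [ 0.607 -0.177  0.289] [ 587.5 -180.1] [ 99.5 197.1] 87.2
can 568 [0.327 0.256 0.05 ] [0.5   0.43  0.126] [0.362 0.387 0.113] [415.9 336. ] [ 63.6 230.3] 43.0
sauce 434 [ 0.339 -0.445  0.05 ] [ 0.396 -0.389  0.178] [ 0.366 -0.409  0.116] [ 367.9 -416.8] [57.2 53.7] 6.6
```

View pics/topc.png

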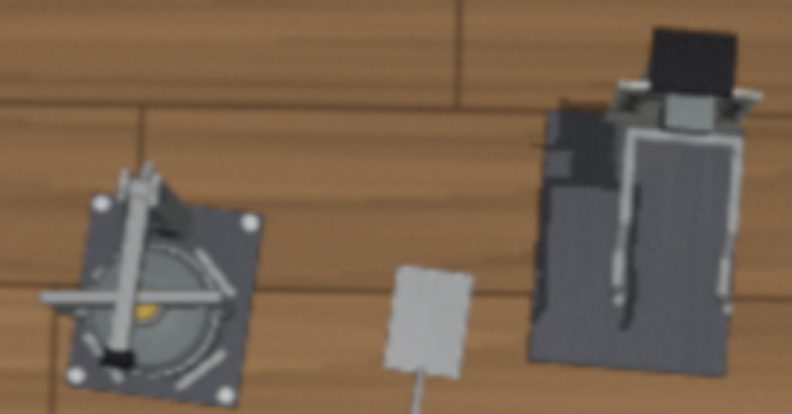

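```bash
cat > m.py <<'E'
from h import *
def line(p):
    c=p.mean(0); u,s,vt=np.linalg.svd(p-c,full_matrices=False); d=vt[0]; t=(p-c)@d
    r=np.linalg.norm((p-c)-np.outer(t,d),axis=1); return c,d,t.min(),t.max(),np.sqrt((r**2).mean())
def show(n,p):
    if len(p)<6: print(n,len(p));return
    c,d,a,b,r=line(p); print(n,len(p),'c',np.round(c,4),'d',np.round(d,3),'ends',np.round(c+a*d,3),np.round(c+b*d,3),'rms',round(r,4))
def measure(W):
    x,y,h=W[...,0],W[...,1],W[...,2]
    show('arm',W[(x>.46)&(x<.575)&(y>.205)&(y<.25)&(h>.183)&(h<.2)])
    show('barL',W[(x>.49)&(x<.525)&(y>.25)&(y<.32)&(h>.168)&(h<.19)])
    show('barR',W[(x>.49)&(x<.525)&(y>.14)&(y<.205)&(h>.168)&(h<.19)])
    show('bar',W[(x>.49)&(x<.525)&(y>.14)&(y<.32)&(h>.168)&(h<.183)])
    show('hookL',W[(x>.51)&(x<.6)&(y>-.17)&(y<-.1)&(h>.25)&(h<.32)])
    show('hookR',W[(x>.51)&(x<.6)&(y>-.26)&(y<-.19)&(h>.25)&(h<.32)])
    for s,l,r in(('L',-.17,-.1),('R',-.26,-.19)):
        p=W[(x>.47)&(x<.65)&(y>l)&(y<r)&(h>.25)&(h<.32)]
        for a in np.arange(.47,.64,.01):
            q=p[(p[:,0]>=a)&(p[:,0]<a+.01)]
            if len(q): print(s,round(a,3),len(q),np.round(q.mean(0),3),round(q[:,2].max(),3))
E
python3 - <<'E'
from m import *
z=np.load('c.npz')
for k in 'WV': print(k); measure(z[k])
E
```

```text
W
arm 261 c [0.5193 0.2291 0.1884] d [ 0.992 -0.124  0.021] ends [0.46  0.236 0.187] [0.576 0.222 0.19 ] rms 0.0054
barL 88 c [0.504  0.2752 0.1764] d [-0.018  0.999 -0.043] ends [0.504 0.25  0.177] [0.504 0.299 0.175] rms 0.0039
barR 76 c [0.5064 0.1808 0.1768] d [-0.015  0.998  0.056] ends [0.507 0.158 0.176] [0.506 0.204 0.178] rms 0.004
bar 220 c [0.5051 0.2306 0.1768] d [ 0.026 -1.     0.004] ends [0.503 0.298 0.176] [0.507 0.158 0.177] rms 0.0044
hookL 101 c [ 0.5558 -0.136   0.2804] d [ 0.949 -0.077  0.306] ends [ 0.511 -0.132  0.266] [ 0.596 -0.139  0.293] rms 0.0054
hookR 97 c [ 0.555  -0.2117  0.2811] d [ 0.951 -0.071  0.3  ] ends [ 0.509 -0.208  0.267] [ 0.598 -0.215  0.295] rms 0.0054
L 0.49 19 [ 0.497 -0.133  0.287] 0.296
L 0.5 20 [ 0.505 -0.133  0.272] 0.283
L 0.51 9 [ 0.515 -0.134  0.266] 0.269
L 0.52 13 [ 0.525 -0.133  0.267] 0.272
L 0.53 8 [ 0.535 -0.133  0.269] 0.276
L 0.54 11 [ 0.545 -0.134  0.278] 0.289
L 0.55 14 [ 0.555 -0.136  0.287] 0.291
L 0.56 15 [ 0.566 -0.137  0.287] 0.291
L 0.57 10 [ 0.576 -0.138  0.287] 0.289
L 0.58 11 [ 0.586 -0.139  0.287] 0.289
L 0.59 
[... 2164 characters left out ...]
13
L 0.64 94 [ 0.644 -0.152  0.29 ] 0.313
R 0.48 6 [ 0.489 -0.21   0.295] 0.298
R 0.49 11 [ 0.496 -0.21   0.284] 0.294
R 0.5 9 [ 0.505 -0.211  0.27 ] 0.275
R 0.51 13 [ 0.515 -0.212  0.268] 0.273
R 0.52 13 [ 0.525 -0.213  0.27 ] 0.274
R 0.53 16 [ 0.535 -0.213  0.279] 0.287
R 0.54 13 [ 0.545 -0.214  0.29 ] 0.294
R 0.55 12 [ 0.555 -0.215  0.291] 0.294
R 0.56 12 [ 0.566 -0.215  0.29 ] 0.294
R 0.57 14 [ 0.576 -0.216  0.291] 0.294
R 0.58 12 [ 0.585 -0.217  0.291] 0.294
R 0.59 11 [ 0.595 -0.218  0.29 ] 0.298
R 0.6 28 [ 0.606 -0.209  0.29 ] 0.296
R 0.61 29 [ 0.613 -0.2    0.299] 0.312
R 0.62 13 [ 0.625 -0.194  0.31 ] 0.314
R 0.63 74 [ 0.638 -0.213  0.289] 0.315
R 0.64 44 [ 0.644 -0.204  0.306] 0.312
```

>>> drive_tool(
  deltas=[
    [[0, 0, 7], [0, 0, -0.035], -1],
    [[0, 0, 7], [0, 0, -0.035], -1],
    [[0, 0, 7], [0, 0, -0.035], -1],
    [[0, 0, 0], [0.018, -0.032, -0.005], -1],
    [[0, 0, 0], [0.018, -0.032, -0.005], -1],
    [[0, 0, 0], [0.018, -0.032, -0.005], -1],
    [[0, 0, 0], [0.018, -0.032, -0.005], -1],
    [[0, 0, 0], [0.018, -0.032, -0.005], -1],
    [[0, 0, 0], [0.018, -0.032, -0.005], -1],
    [[0, 0, 0], [0.018, -0.032, -0.005], -1],
  ],
)

```text
clock: 0.93
eef_pos: [0.3104, -0.4218, 0.3853]
tool_rot: [-3.136, 0.191, 0.001]
force: [0.6, -0.1, -0.1]
gripper_width: 0.085
grip_force: 0.0
```

```bash
cat > need.py <<'E'
import sys
from h import *
# need.py x y z yaw(deg of tool x): pose now, turn about tool axes, then shift in tool axes after turn
def need(t,yaw):
    s=manip.read_state(); R=Rn.from_rotvec(s['tool_rot'])
    y=np.radians(yaw); c,sn=np.cos(y),np.sin(y)
    G=Rn.from_matrix(np.array([[c,sn,0],[sn,-c,0],[0,0,-1]]))
    print('t',round(s['clock'],2),'pos',np.round(s['eef_pos'],4),'yaw',np.round(np.degrees(np.arctan2(*R.as_matrix()[1::-1,0])),2),'q',np.round(s['q'],2),'F',np.round(s['force'],1),'w',round(s['gripper_width'],4),'g',round(s['grip_force'],1))
    d=G.inv().apply(np.array(t)-s['eef_pos'])
    print('turn',np.round(np.degrees((R.inv()*G).as_rotvec()),2),'shift',np.round(d,4),'norm',round(np.linalg.norm(d),3))
if __name__=='__main__':
    a=list(map(float,sys.argv[1:])); need(a[:3],a[3])
E
python3 need.py .457 .233 .36 -7
```

```text
t 0.93 pos [ 0.3104 -0.4218  0.3853] yaw -6.99 q [ 0.94  0.14 -0.07  1.73  0.01  1.28 -0.83] F [ 0.6 -0.1 -0.1] w 0.085 g 0.0
turn [-0.01  0.03  0.01] shift [ 0.0657 -0.6678  0.0253] norm 0.672
```

>>> drive_tool(
  deltas=[
    [[0, 0, 0], [0.014, -0.034, 0], -1],
    [[0, 0, 0], [0.014, -0.034, 0], -1],
    [[0, 0, 0], [0.014, -0.034, 0], -1],
    [[0, 0, 0], [0.014, -0.034, 0], -1],
    [[0, 0, 0], [0.014, -0.034, 0], -1],
    [[0, 0, 0], [0.014, -0.034, 0], -1],
    [[0, 0, 0], [-0.001, -0.036, 0], -1],
    [[0, 0, 0], [-0.001, -0.036, 0], -1],
    [[0, 0, 0], [-0.001, -0.036, 0], -1],
    [[0, 0, 0], [-0.001, -0.036, 0], -1],
  ],
)

```text
clock: 1.77
eef_pos: [0.4311, -0.0861, 0.385]
tool_rot: [3.136, -0.191, -0.001]
force: [0.1, -0.3, -0.3]
gripper_width: 0.0851
grip_force: 0.0
```

>>> drive_tool(
  deltas=[
    [[0, 0, 0], [-0.002, -0.036, 0.003], -1],
    [[0, 0, 0], [-0.002, -0.036, 0.003], -1],
    [[0, 0, 0], [-0.002, -0.036, 0.003], -1],
    [[0, 0, 0], [-0.002, -0.036, 0.003], -1],
    [[0, 0, 0], [-0.002, -0.036, 0.003], -1],
    [[0, 0, 0], [-0.002, -0.036, 0.003], -1],
    [[0, 0, 0], [-0.002, -0.036, 0.003], -1],
    [[0, 0, 0], [-0.002, -0.036, 0.003], -1],
    [[0, 0, 0], [0, -0.01, 0], -1],
    [[0, 0, 0], [0, 0, 0], -1],
  ],
)

```text
clock: 2.6
eef_pos: [0.4508, 0.213, 0.3608]
tool_rot: [-3.135, 0.182, 0.003]
force: [0.6, -0.5, -0.0]
gripper_width: 0.0852
grip_force: 0.0
```

```bash
python3 need.py .457 .233 .26 -7; python3 - <<'E'
from m import *
im,W=cloud('wrist','pics/w1.png')
x,y,h=W[...,0],W[...,1],W[...,2]
show('arm',W[(x>.475)&(x<.575)&(y>.205)&(y<.25)&(h>.18)&(h<.205)])
show('bar',W[(x>.49)&(x<.525)&(y>.14)&(y<.32)&(h>.165)&(h<.183)])
g=(im.max(2)<50)&(x>.42)&(x<.49)&(y>.2)&(y<.27)&(h>.15)&(h<.22)
show('grip',W[g]); print(np.argwhere(g).min(0),np.argwhere(g).max(0))
E
```

```text
t 2.6 pos [0.4508 0.213  0.3608] yaw -6.64 q [ 0.14  0.17 -0.72  1.78  0.12  1.23 -2.3 ] F [ 0.6 -0.5 -0. ] w 0.0852 g 0.0
turn [-0.07  0.1   0.36] shift [ 0.0037 -0.0206  0.1008] norm 0.103
arm 2838 c [0.5271 0.2256 0.1897] d [-0.992  0.119 -0.032] ends [0.577 0.22  0.191] [0.474 0.232 0.188] rms 0.0069
bar 1884 c [0.5039 0.2256 0.1796] d [-0.022  1.    -0.   ] ends [0.505 0.157 0.18 ] [0.502 0.297 0.18 ] rms 0.0033
grip 439 c [0.4563 0.234  0.1916] d [-0.112 -0.994  0.002] ends [0.458 0.246 0.192] [0.455 0.222 0.192] rms 0.0041
[177 240] [194 268]
```

View pics/w1.png

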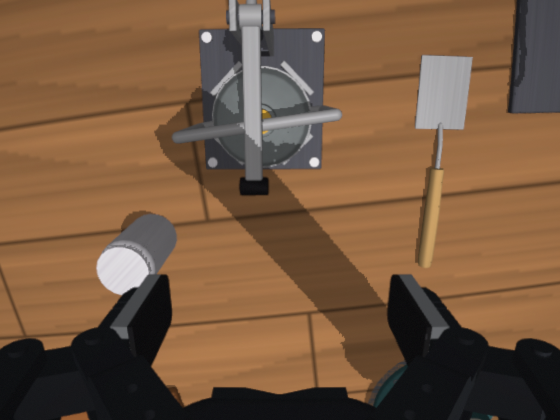

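The wrist view shows the grip at (254,186), with the bar across from (175,137) to (340,115). All three agree with the first measurements.

>>> drive_tool(
  deltas=[
    [[0, 0, 0.3], [0.002, -0.011, 0.03], -1],
    [[0, 0, 0], [0.002, -0.01, 0.03], -1],
    [[0, 0, 0], [0, 0, 0.035], -1],
    [[0, 0, 0], [0, 0, 0.035], -1],
    [[0, 0, 0], [0, 0, 0.025], -1],
    [[0, 0, 0], [0, 0, 0.01], -1],
    [[0, 0, 0], [0, 0, 0], -1],
    [[0, 0, 0], [0, 0, 0], -1],
  ],
)

```text
clock: 3.32
eef_pos: [0.4591, 0.2295, 0.197]
tool_rot: [3.135, -0.202, 0.001]
force: [-0.9, 0.6, 0.9]
gripper_width: 0.0854
grip_force: 0.0
```

```bash
python3 need.py .456 .234 .180 -7
```

```text
t 3.32 pos [0.4591 0.2295 0.197 ] yaw -7.36 q [ 0.02  0.39 -0.67  1.95  0.3   0.91 -2.5 ] F [-0.9  0.6  0.9] w 0.0854 g 0.0
turn [ 0.   -0.04 -0.36] shift [-0.0036 -0.0041  0.017 ] norm 0.018
```

>>> drive_tool(
  deltas=[
    [[0, 0, -0.3], [-0.0035, -0.004, 0.009], -1],
    [[0, 0, 0], [0, 0, 0.008], -1],
    [[0, 0, 0], [0, 0, 0], 0.2],
    [[0, 0, 0], [0, 0, 0], 0.9],
    [[0, 0, 0], [0, 0, 0], 0.9],
    [[0, 0, 0], [0, 0, 0], 0.9],
    [[0, 0, 0], [0, 0, 0], 0.9],
    [[0, 0, 0], [0, 0, 0], 0.9],
    [[0, 0, 0], [0, 0, 0], 0.9],
  ],
  force=30,
)

```text
clock: 4.07
eef_pos: [0.4555, 0.234, 0.1796]
tool_rot: [3.134, -0.191, 0.0]
force: [-1.2, -3.1, 5.0]
gripper_width: 0.0235
grip_force: 32.7
```

```bash
python3 need.py .456 .234 .180 -7
```

```text
t 4.07 pos [0.4555 0.234  0.1796] yaw -6.99 q [ 0.    0.41 -0.66  1.96  0.33  0.87 -2.52] F [-1.2 -3.1  5. ] w 0.0235 g 32.7
turn [ 0.07 -0.01  0.01] shift [ 0.0005 -0.0001 -0.0004] norm 0.001
```

>>> drive_tool(
  deltas=[
    [[0, 0, 0], [0.0006, -0.013, 0], 0.9],
    [[0, 0, 0], [0, 0, 0], 0.9],
  ],
)

```text
clock: 4.23
eef_pos: [0.4556, 0.2345, 0.1784]
tool_rot: [3.108, -0.198, -0.014]
force: [-12.3, -35.9, 27.6]
gripper_width: 0.0234
grip_force: 36.1
```

I put that shift on the wrong axis, so I'm undoing it at once.

>>> drive_tool(
  deltas=[
    [[0, 0, 0], [-0.0006, 0.013, 0], 0.9],
    [[0, 0, 0], [0, 0, 0], 0.9],
  ],
)

```text
clock: 4.4
eef_pos: [0.4555, 0.2338, 0.1794]
tool_rot: [-3.135, 0.193, -0.002]
force: [0.3, 0.8, -2.3]
gripper_width: 0.0233
grip_force: 32.7
```

```bash
python3 need.py .456 .234 .180 -7
```

```text
t 4.4 pos [0.4555 0.2338 0.1794] yaw -7.06 q [ 0.    0.41 -0.66  1.96  0.32  0.87 -2.52] F [ 0.3  0.8 -2.3] w 0.0233 g 32.7
turn [-0.05 -0.05 -0.06] shift [ 0.0004 -0.0002 -0.0006] norm 0.001
```

>>> drive_tool(
  deltas=[
    [[0, 0, 0], [0.0007, 0, -0.013], 0.9],
    [[0, 0, 0], [0.0019, 0, -0.0128], 0.9],
    [[0, 0, 0], [0.0077, 0, -0.0248], 0.9],
    [[0, 0, 0], [0.0124, 0, -0.0228], 0.9],
    [[0, 0, 0], [0.0167, 0, -0.0199], 0.9],
    [[0, 0, 0], [0, 0, 0], 0.9],
  ],
)

```text
clock: 4.9
eef_pos: [0.4963, 0.2293, 0.2755]
tool_rot: [3.135, -0.195, 0.001]
force: [-7.0, -2.9, 5.2]
gripper_width: 0.0233
grip_force: 31.0
```

```bash
python3 need.py .5445 .223 .301 -7
```

```text
t 4.9 pos [0.4963 0.2293 0.2755] yaw -7.12 q [ 0.06  0.35 -0.69  1.79  0.25  1.09 -2.41] F [-7.  -2.9  5.2] w 0.0233 g 31.0
turn [ 0.01 -0.05 -0.12] shift [ 0.0487  0.0004 -0.0255] norm 0.055
```

>>> drive_tool(
  deltas=[
    [[0, 0, 0], [0.0204, 0, -0.0161], 0.9],
    [[0, 0, 0], [0.0231, 0, -0.0118], 0.9],
    [[0, 0, 0], [0.025, 0, -0.0069], 0.9],
    [[0, 0, 0], [0.0259, 0, -0.0018], 0.9],
    [[0, 0, 0], [0.0257, 0, 0.0033], 0.9],
    [[0, 0, 0], [0.0246, 0, 0.0084], 0.9],
    [[0, 0, 0], [0.006, 0, 0.003], 0.9],
    [[0, 0, 0], [0, 0, 0], 0.9],
    [[0, 0, 0], [0, 0, 0], 0.9],
  ],
)

```text
clock: 5.65
eef_pos: [0.6471, 0.2121, 0.2953]
tool_rot: [-3.133, 0.193, -0.009]
force: [5.8, 0.6, 3.7]
gripper_width: 0.0233
grip_force: 33.4
```

```bash
python3 need.py .647 .210 .296 -7
```

```text
t 5.65 pos [0.6471 0.2121 0.2953] yaw -7.06 q [ 0.04  0.56 -0.61  1.44  0.33  1.24 -2.3 ] F [5.8 0.6 3.7] w 0.0233 g 33.4
turn [-0.19 -0.32 -0.06] shift [ 0.0002  0.0021 -0.0007] norm 0.002
```

>>> drive_tool(
  deltas=[
    [[0, 0, 0], [0, 0, 0], -0.4],
    [[0, 0, 0], [0, 0, 0], -0.4],
    [[0, 0, 0], [0, 0, 0], -0.4],
    [[0, 0, 0], [0, 0, -0.01], -0.4],
    [[0, 0, 0], [0, 0, -0.03], -0.4],
    [[0, 0, 0], [0, 0, -0.035], -0.4],
    [[0, 0, 0], [-0.03, 0, -0.02], -0.2],
    [[0, 0, 0], [-0.035, 0, 0], -0.2],
    [[0, 0, -7], [-0.035, 0, 0], -0.2],
    [[0, 0, -7], [-0.035, 0, 0], 0],
  ],
)

```text
clock: 6.48
eef_pos: [0.5078, 0.2249, 0.3903]
tool_rot: [-3.135, -0.203, -0.002]
force: [-1.1, -0.5, -0.2]
gripper_width: 0.0429
grip_force: 0.0
```

>>> drive_tool(
  deltas=[
    [[0, 0, -7], [0, 0, 0.008], 0],
    [[0, 0, -7], [0, 0, 0.008], 0],
    [[0, 0, -7], [0, 0, 0.008], 0],
    [[0, 0, -7], [0, 0, 0.008], 0],
    [[0, 0, -7], [0, 0, 0.008], 0],
    [[0, 0, -7], [0, 0, 0.008], 0],
    [[0, 0, -7], [0, 0, 0.008], 0],
    [[0, 0, -7], [0, 0, 0.008], 0],
    [[0, 0, -7], [0, 0, 0.008], 0],
    [[0, 0, -7], [0, 0, 0.008], 0],
  ],
)

```text
clock: 7.32
eef_pos: [0.5097, 0.2237, 0.3098]
tool_rot: [2.452, 1.963, 0.001]
force: [0.1, -0.7, -0.3]
gripper_width: 0.0426
grip_force: 0.0
```

>>> drive_tool(
  deltas=[
    [[0, 0, -7], [0, 0, 0], 0],
    [[0, 0, -7], [0, 0, 0], 0],
    [[0, 0, 0], [0, 0, 0], 0],
  ],
)

```text
clock: 7.57
eef_pos: [0.5097, 0.2237, 0.3097]
tool_rot: [-2.198, -2.244, 0.0]
force: [-0.2, 0.1, 0.0]
gripper_width: 0.0429
grip_force: 0.0
```

```bash
python3 need.py .5035 .2275 .25 91.2; python3 - <<'E'
from m import *
im,W=cloud('wrist','pics/w2.png')
x,y,h=W[...,0],W[...,1],W[...,2]
show('bar',W[(x>.48)&(x<.53)&(y>.14)&(y<.32)&(h>.168)&(h<.19)])
im,W=cloud('top'); x,y,h=W[...,0],W[...,1],W[...,2]
show('armopen',W[(x>.59)&(x<.7)&(y>.18)&(y<.24)&(h>.2)&(h<.33)])
E
```

```text
t 7.57 pos [0.5097 0.2237 0.3097] yaw 91.2 q [ 0.3   0.44 -1.02  1.72  0.4   1.21 -0.79] F [-0.2  0.1  0. ] w 0.0429 g 0.0
turn [-0.01 -0.01 -0.  ] shift [ 0.004  -0.0061  0.0597] norm 0.06
bar 2567 c [0.5037 0.2335 0.1796] d [ 0.022 -1.     0.   ] ends [0.502 0.298 0.18 ] [0.505 0.157 0.18 ] rms 0.0031
armopen 221 c [0.6257 0.215  0.2645] d [-0.508  0.063 -0.859] ends [0.653 0.212 0.31 ] [0.589 0.22  0.202] rms 0.0065
```

View pics/w2.png

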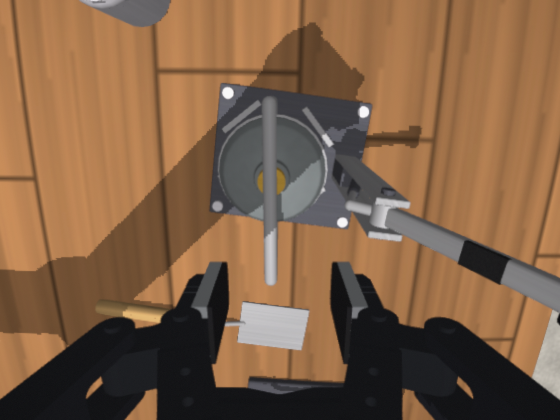

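The arm stays open (it runs to the right from (385,215)). The bar is free, from (270,100) to (270,283). Now I'll grasp the bail.

>>> drive_tool(
  deltas=[
    [[0, 0, 0], [0.004, -0.006, 0.03], 0],
    [[0, 0, 0], [0, 0, 0.03], 0],
    [[0, 0, 0], [0, 0, 0.03], 0],
    [[0, 0, 0], [0, 0, 0.025], 0],
    [[0, 0, 0], [0, 0, 0.015], 0],
    [[0, 0, 0], [0, 0, 0.009], 0],
    [[0, 0, 0], [0, 0, 0], 0],
    [[0, 0, 0], [0, 0, 0], 0],
  ],
)

```text
clock: 8.33
eef_pos: [0.504, 0.2279, 0.1711]
tool_rot: [2.203, 2.24, 0.001]
force: [0.2, 0.2, 0.5]
gripper_width: 0.0425
grip_force: 0.0
```

```bash
python3 need.py .5037 .2275 .170 91.2
```

```text
t 8.33 pos [0.504  0.2279 0.1711] yaw 90.96 q [ 0.2   0.58 -0.9   1.86  0.55  0.97 -0.93] F [0.2 0.2 0.5] w 0.0425 g 0.0
turn [ 0.03 -0.01 -0.24] shift [-0.0004 -0.0003  0.0011] norm 0.001
```

Close with 70 N, then lift gently.

>>> drive_tool(
  deltas=[
    [[0, 0, 0], [0, 0, 0.001], 0.5],
    [[0, 0, 0], [0, 0, 0], 1],
    [[0, 0, 0], [0, 0, 0], 1],
    [[0, 0, 0], [0, 0, 0], 1],
    [[0, 0, 0], [0, 0, 0], 1],
    [[0, 0, 0], [0, 0, -0.003], 1],
    [[0, 0, 0], [0, 0, -0.006], 1],
    [[0, 0, 0], [0, 0, -0.01], 1],
    [[0, 0, 0], [0, 0, -0.01], 1],
    [[0, 0, 0], [0, 0, 0], 1],
  ],
  force=70,
)

```text
clock: 9.17
eef_pos: [0.5048, 0.2283, 0.2009]
tool_rot: [2.201, 2.24, 0.005]
force: [1.1, -0.1, -3.0]
gripper_width: 0.0074
grip_force: 68.2
```

```bash
python3 need.py .5037 .2275 .36 86
```

```text
t 9.17 pos [0.5048 0.2283 0.2009] yaw 91.01 q [ 0.22  0.55 -0.93  1.84  0.52  1.01 -0.9 ] F [ 1.1 -0.1 -3. ] w 0.0074 g 68.2
turn [ 0.19 -0.09  5.01] shift [-0.0009 -0.0011 -0.1591] norm 0.159
```

>>> drive_tool(
  deltas=[
    [[0, 0, 0], [0, 0, -0.015], 1],
    [[0, 0, 0], [0, 0, -0.025], 1],
    [[0, 0, 1], [0, 0, -0.03], 1],
    [[0, 0, 1], [0, 0, -0.03], 1],
    [[0, 0, 1], [0, 0, -0.03], 1],
    [[0, 0, 1], [0, 0, -0.02], 1],
    [[0, 0, 1], [0, 0, -0.01], 1],
    [[0, 0, 0], [-0.006, -0.001, 0], 1],
    [[0, 0, 0], [-0.012, -0.0015, 0], 1],
    [[0, 0, 0], [-0.018, -0.0025, 0], 1],
  ],
)

```text
clock: 10.0
eef_pos: [0.4952, 0.192, 0.3568]
tool_rot: [-2.293, -2.145, 0.002]
force: [-0.2, -0.1, -4.3]
gripper_width: 0.0077
grip_force: 68.4
```

>>> drive_tool(
  deltas=[
    [[0, 0, 0], [-0.025, -0.003, 0], 1],
    [[0, 0, 0], [-0.03, -0.0035, 0], 1],
    [[0, 0, 0], [-0.03, -0.0035, 0], 1],
    [[0, 0, 0], [-0.03, -0.0035, 0], 1],
    [[0, 0, 0], [-0.03, -0.0035, 0], 1],
    [[0, 0, 0], [-0.03, -0.0035, 0], 1],
    [[0, 0, 0], [-0.03, -0.0035, 0], 1],
    [[0, 0, 0], [-0.03, -0.0035, 0], 1],
    [[0, 0, 0], [-0.03, -0.0035, 0], 1],
    [[0, 0, 0], [-0.025, -0.003, 0], 1],
  ],
)

```text
clock: 10.83
eef_pos: [0.4401, -0.0978, 0.3567]
tool_rot: [-2.298, -2.14, 0.004]
force: [0.5, 0.3, -3.9]
gripper_width: 0.0076
grip_force: 68.5
```

>>> drive_tool(
  deltas=[
    [[0, 0, 0], [-0.02, -0.003, 0], 1],
    [[0, 0, 0], [-0.015, -0.003, 0], 1],
    [[0, 0, 0], [-0.01, -0.002, 0], 1],
    [[0, 0, 0], [-0.005, 0, 0], 1],
    [[0, 0, 0], [0, 0, 0], 1],
    [[0, 0, 0], [0, 0, 0], 1],
  ],
)

```text
clock: 11.33
eef_pos: [0.4308, -0.1435, 0.358]
tool_rot: [-2.295, -2.143, -0.0]
force: [0.3, 0.8, -3.8]
gripper_width: 0.0078
grip_force: 68.4
```

```bash
python3 need.py .430 -.167 .313 85.8; python3 - <<'E'
from m import *
im,W=cloud('scene','pics/s2.png'); im,V=cloud('top','pics/t2.png')
for W in(W,V):
    x,y,h=W[...,0],W[...,1],W[...,2]
    for s,l,r in(('L',-.16,-.12),('R',-.235,-.195)):
        p=W[(x>.47)&(x<.65)&(y>l)&(y<r)&(h>.25)&(h<.32)]
        q=p[(p[:,0]<.508)&(p[:,2]>.278)]; k=p[(p[:,0]>.51)&(p[:,0]<.53)]
        print(s,len(q),np.round(q.mean(0),4) if len(q) else '',len(k),np.round(k.mean(0),4) if len(k) else '')
    show('bail',W[(x>.4)&(x<.46)&(y>-.25)&(y<-.09)&(h>.345)&(h<.385)])
E
```

```text
t 11.33 pos [ 0.4308 -0.1435  0.358 ] yaw 86.07 q [ 1.14  0.1  -0.93  1.87  0.09  1.21  0.11] F [ 0.3  0.8 -3.8] w 0.0078 g 68.4
turn [-0.04 -0.06  0.27] shift [-0.0235  0.001   0.045 ] norm 0.051
L 38 [ 0.4859 -0.1358  0.2838] 22 [ 0.5206 -0.1337  0.2665]
R 22 [ 0.4929 -0.2077  0.2867] 20 [ 0.52   -0.2094  0.2668]
bail 211 c [ 0.436  -0.1366  0.3641] d [-0.047 -0.992 -0.118] ends [ 0.438 -0.091  0.369] [ 0.432 -0.214  0.355] rms 0.0122
L 0  21 [ 0.5211 -0.1365  0.2699]
R 0  7 [ 0.527  -0.2142  0.269 ]
bail 43 c [ 0.4335 -0.1036  0.3673] d [-0.075 -0.995  0.059] ends [ 0.434 -0.092  0.367] [ 0.433 -0.116  0.368] rms 0.0037
```

View pics/s2.png

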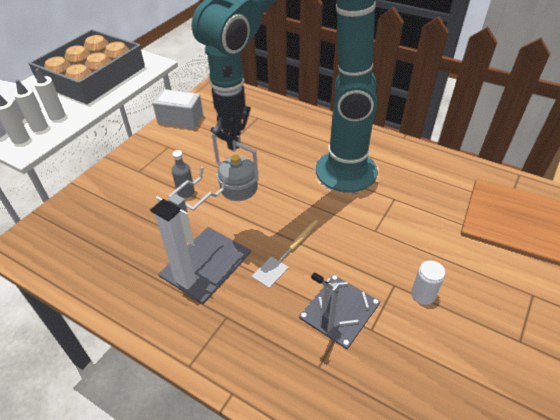

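The scene shows the canister hanging from the gripper at (237,175), in front of the hook tips at about (203,172) and (223,182). The cradle is empty and its arm is open.

>>> drive_tool(
  deltas=[
    [[0, 0, 0], [-0.004, 0, 0.006], 1],
    [[0, 0, 0.3], [-0.008, 0.001, 0.012], 1],
    [[0, 0, 0], [-0.007, 0, 0.012], 1],
    [[0, 0, 0], [-0.0045, 0, 0.01], 1],
    [[0, 0, 0], [0, 0, 0.004], 1],
    [[0, 0, 0], [0, 0, 0], 1],
    [[0, 0, 0], [0, 0, 0], 1],
  ],
)

```text
clock: 12.02
eef_pos: [0.4301, -0.1675, 0.3141]
tool_rot: [-2.302, -2.137, -0.001]
force: [1.3, 0.5, -2.6]
gripper_width: 0.0075
grip_force: 68.4
```

```bash
python3 need.py .5195 -.173 .313 85.8
```

```text
t 12.02 pos [ 0.4301 -0.1675  0.3141] yaw 85.75 q [ 1.13  0.17 -0.91  1.92  0.15  1.12  0.09] F [ 1.3  0.5 -2.6] w 0.0075 g 68.4
turn [-0.03 -0.06 -0.05] shift [0.001  0.0895 0.0011] norm 0.09
```

>>> drive_tool(
  deltas=[
    [[0, 0, 0], [0, 0.006, 0], 1],
    [[0, 0, 0], [0, 0.012, 0], 1],
    [[0, 0, 0], [0, 0.015, 0], 1],
    [[0, 0, 0], [0, 0.015, 0], 1],
    [[0, 0, 0], [0, 0.015, 0], 1],
    [[0, 0, 0], [0, 0.012, 0], 1],
    [[0, 0, 0], [0.001, 0.009, 0], 1],
    [[0, 0, 0], [0, 0.0055, 0], 1],
    [[0, 0, 0], [0, 0, 0], 1],
    [[0, 0, 0], [0, 0, 0], 1],
  ],
)

```text
clock: 12.85
eef_pos: [0.5193, -0.1732, 0.3144]
tool_rot: [-2.302, -2.137, 0.0]
force: [-0.1, 0.6, -3.2]
gripper_width: 0.0077
grip_force: 68.5
```

```bash
python3 need.py .5195 -.173 .28 85.8; python3 - <<'E'
from m import *
for n in('top','wrist','scene'):
    im,W=cloud(n,f'pics/{n}3.png')
    x,y,h=W[...,0],W[...,1],W[...,2]
    show(n+'bail',W[(x>.49)&(x<.56)&(y>-.25)&(y<-.1)&(h>.308)&(h<.33)])
    cv2.imwrite(f'pics/{n}3.png',cv2.resize(im[110:250,120:290,::-1],None,fx=4,fy=4) if n=='scene' else im[:,:,::-1])
E
```

```text
t 12.85 pos [ 0.5193 -0.1732  0.3144] yaw 85.75 q [ 0.96  0.36 -0.87  1.73  0.3   1.18 -0.07] F [-0.1  0.6 -3.2] w 0.0077 g 68.5
turn [-0.03 -0.01 -0.05] shift [0.0002 0.0002 0.0344] norm 0.034
topbail 81 c [ 0.5222 -0.127   0.3228] d [-0.106 -0.994 -0.001] ends [ 0.525 -0.103  0.323] [ 0.518 -0.166  0.323] rms 0.0043
wristbail 9236 c [ 0.5213 -0.1522  0.3232] d [-0.075 -0.997 -0.004] ends [ 0.525 -0.103  0.323] [ 0.517 -0.214  0.323] rms 0.0066
scenebail 173 c [ 0.5251 -0.1455  0.3197] d [ 0.019 -1.     0.01 ] ends [ 0.524 -0.101  0.319] [ 0.526 -0.21   0.32 ] rms 0.0089
```

View pics/scene3.png

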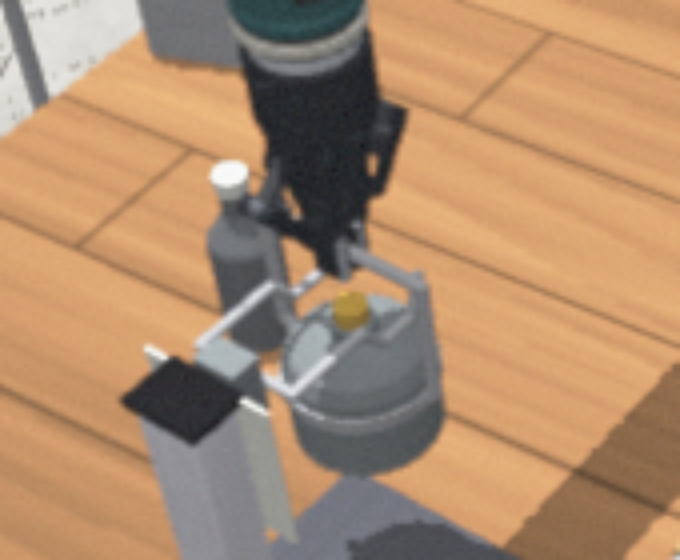

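The bar (from (350,255) to (420,285) in the crop) is over the prongs, with its legs outside them. I'll lower it slowly and watch the force.

>>> drive_tool(
  deltas=[
    [[0, 0, 0], [0, 0, 0.004], 1],
    [[0, 0, 0], [0, 0, 0.006], 1],
    [[0, 0, 0], [0, 0, 0.007], 1],
    [[0, 0, 0], [0, 0, 0.007], 1],
    [[0, 0, 0], [0, 0, 0.006], 1],
    [[0, 0, 0], [0, 0, 0.005], 1],
    [[0, 0, 0], [0, 0, 0.004], 1],
    [[0, 0, 0], [0, 0, 0.003], 1],
    [[0, 0, 0], [0, 0, 0.003], 1],
    [[0, 0, 0], [0, 0, 0], 1],
  ],
)

```text
clock: 13.83
eef_pos: [0.5193, -0.1735, 0.269]
tool_rot: [-2.302, -2.137, 0.0]
force: [0.2, -0.2, -2.9]
gripper_width: 0.0074
grip_force: 68.5
```

>>> drive_tool(
  deltas=[
    [[0, 0, 0], [0, 0, 0.003], 1],
    [[0, 0, 0], [0, 0, 0.003], 1],
    [[0, 0, 0], [0, 0, 0.003], 1],
    [[0, 0, 0], [0, 0, 0.003], 1],
    [[0, 0, 0], [0, 0, 0], 1],
    [[0, 0, 0], [0, 0, 0], 1],
  ],
)

```text
clock: 14.33
eef_pos: [0.5194, -0.1735, 0.2574]
tool_rot: [-2.303, -2.137, 0.0]
force: [0.9, -0.4, -1.5]
gripper_width: 0.0074
grip_force: 68.7
```

```bash
python3 need.py .5195 -.173 .25 85.8
```

```text
t 14.33 pos [ 0.5194 -0.1735  0.2574] yaw 85.72 q [ 0.93  0.42 -0.84  1.8   0.35  1.08 -0.12] F [ 0.9 -0.4 -1.5] w 0.0074 g 68.7
turn [-0.01  0.   -0.08] shift [0.0005 0.     0.0074] norm 0.007
```

>>> drive_tool(
  deltas=[
    [[0, 0, 0], [0, 0, 0.003], 1],
    [[0, 0, 0], [0, 0, 0.003], 1],
    [[0, 0, 0], [0, 0, 0.003], 1],
    [[0, 0, 0], [0, 0, 0], 1],
    [[0, 0, 0], [0, 0, 0], 1],
    [[0, 0, 0], [0, 0, 0], 1],
  ],
)

```text
clock: 14.83
eef_pos: [0.5194, -0.1735, 0.2485]
tool_rot: [-2.303, -2.137, 0.0]
force: [0.1, -0.4, -0.4]
gripper_width: 0.0078
grip_force: 68.8
```

```bash
for i in 1 2 3; do python3 need.py .5195 -.173 .25 85.8; python3 -c "
from workcell import manip; manip.get_image('top')"; done
```

```text
t 14.83 pos [ 0.5194 -0.1735  0.2485] yaw 85.72 q [ 0.92  0.43 -0.84  1.81  0.36  1.06 -0.12] F [ 0.1 -0.4 -0.4] w 0.0078 g 68.8
turn [-0.01  0.   -0.08] shift [ 0.0005  0.0001 -0.0015] norm 0.002
t 14.88 pos [ 0.5194 -0.1735  0.2486] yaw 85.72 q [ 0.92  0.43 -0.84  1.81  0.36  1.06 -0.12] F [-0.  -0.4  0.9] w 0.0075 g 68.8
turn [-0.01  0.01 -0.08] shift [ 0.0005  0.0001 -0.0014] norm 0.002
t 14.93 pos [ 0.5194 -0.1735  0.2486] yaw 85.72 q [ 0.92  0.43 -0.84  1.81  0.36  1.06 -0.12] F [0.5 0.2 0.4] w 0.0076 g 68.8
turn [-0.    0.01 -0.08] shift [ 0.0005  0.0001 -0.0014] norm 0.002
```

>>> drive_tool(
  deltas=[
    [[0, 0, 0], [0, 0, 0], 0.6],
    [[0, 0, 0], [0, 0, 0], 0.4],
    [[0, 0, 0], [0, 0, 0], 0.2],
    [[0, 0, 0], [0, 0, 0], 0],
    [[0, 0, 0], [0, 0, 0], 0],
    [[0, 0, 0], [0, 0, 0], 0],
    [[0, 0, 0], [0, 0, 0], 0],
    [[0, 0, 0], [0, 0, 0], 0],
    [[0, 0, 0], [0, 0, 0], 0],
    [[0, 0, 0], [0, 0, 0], 0],
  ],
)

```text
clock: 15.82
eef_pos: [0.5194, -0.1735, 0.2485]
tool_rot: [-2.303, -2.137, 0.0]
force: [0.8, 0.5, 0.8]
gripper_width: 0.0427
grip_force: 0.0
```

>>> drive_tool(
  deltas=[
    [[0, 0, 0], [0, 0, -0.006], 0],
    [[0, 0, 0], [0, 0, -0.01], 0],
    [[0, 0, 0], [0, 0, -0.015], 0],
    [[0, 0, 0], [0, 0, -0.02], 0],
    [[0, 0, 0], [0, 0, -0.03], 0],
    [[0, 0, 0], [0, 0, -0.035], 0],
    [[0, 0, 0], [0, 0, -0.035], 0],
    [[0, 0, 0], [0, 0, 0], 0],
  ],
)

```text
clock: 16.48
eef_pos: [0.5224, -0.173, 0.4075]
tool_rot: [2.294, 2.13, 0.008]
force: [0.4, 0.3, 0.8]
gripper_width: 0.0431
grip_force: 0.0
```

```bash
python3 need.py .652 .2105 .41 -7; python3 - <<'E'
from m import *
for n in('wrist','scene','top'):
    im,W=cloud(n,f'pics/{n}4.png')
    x,y,h=W[...,0],W[...,1],W[...,2]
    show(n+'bail',W[(x>.50)&(x<.54)&(y>-.25)&(y<-.1)&(h>.245)&(h<.27)])
E
```

```text
t 16.48 pos [ 0.5224 -0.173   0.4075] yaw 85.74 q [ 0.99  0.29 -0.9   1.6   0.23  1.35 -0.02] F [0.4 0.3 0.8] w 0.0431 g 0.0
turn [ 0.69 -0.39 92.74] shift [ 0.0819 -0.3964 -0.0025] norm 0.405
wristbail 2996 c [ 0.5205 -0.1688  0.2554] d [-0.044 -0.999 -0.004] ends [ 0.523 -0.103  0.256] [ 0.517 -0.244  0.255] rms 0.0085
scenebail 232 c [ 0.5209 -0.1658  0.2529] d [ 0.046  0.999 -0.003] ends [ 0.518 -0.241  0.253] [ 0.524 -0.102  0.253] rms 0.0082
topbail 143 c [ 0.5219 -0.1405  0.2552] d [-0.078 -0.997  0.017] ends [ 0.525 -0.104  0.255] [ 0.519 -0.18   0.256] rms 0.0076
```

View pics/wrist4.png

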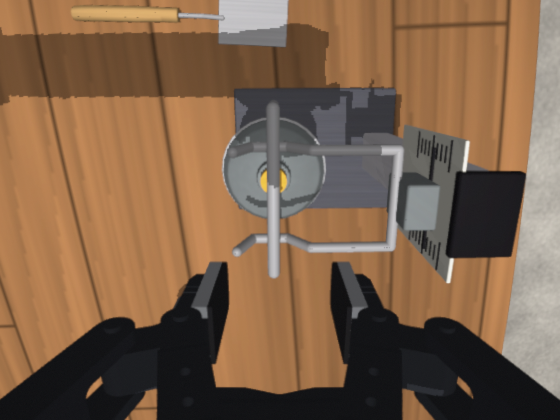

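The canister hangs on both prongs: the bar runs from (273,105) to (273,272), crossing the prongs at (273,150) and (273,238). Now back to the open hold-down arm.

>>> drive_tool(
  deltas=[
    [[0, 0, 0], [0.015, 0.003, 0], 0],
    [[0, 0, 0], [0.03, 0.008, 0], -0.4],
    [[0, 0, 0], [0.034, 0.009, 0], -0.4],
    [[0, 0, 0], [0.034, 0.009, 0], -0.4],
    [[0, 0, 0], [0.034, 0.009, 0], -0.4],
    [[0, 0, 0], [0.034, 0.009, 0], -0.4],
    [[0, 0, 0], [0.034, 0.009, 0], -0.4],
    [[0, 0, 0], [0.034, 0.009, 0], -0.4],
    [[0, 0, 0], [0.034, 0.009, 0], -0.4],
    [[0, 0, 0], [0.034, 0.009, 0], -0.4],
  ],
)

```text
clock: 17.47
eef_pos: [0.6257, 0.1377, 0.3977]
tool_rot: [-2.302, -2.136, 0.004]
force: [0.6, 0.0, 0.5]
gripper_width: 0.06
grip_force: 0.0
```

>>> drive_tool(
  deltas=[
    [[0, 0, 0], [0.034, 0.009, 0], -0.4],
    [[0, 0, 0], [0.025, 0.008, 0], -0.4],
    [[0, 0, 7.1], [0, 0, 0], -0.4],
    [[0, 0, 7.1], [0, 0, 0], -0.4],
    [[0, 0, 7.1], [0, 0, 0], -0.4],
    [[0, 0, 7.1], [0, 0, 0], -0.4],
    [[0, 0, 7.1], [0, 0, 0], -0.4],
    [[0, 0, 7.1], [0, 0, 0], -0.4],
    [[0, 0, 7.1], [0, 0, 0], -0.4],
    [[0, 0, 7.1], [0, 0, 0], -0.4],
  ],
)

```text
clock: 18.3
eef_pos: [0.6466, 0.1937, 0.3975]
tool_rot: [3.044, 0.776, -0.005]
force: [-0.4, 0.1, -0.6]
gripper_width: 0.0597
grip_force: 0.0
```

>>> drive_tool(
  deltas=[
    [[0, 0, 7.1], [0, 0, 0], -0.4],
    [[0, 0, 7.1], [0, 0, 0], -0.4],
    [[0, 0, 7.1], [0, 0, 0], -0.4],
    [[0, 0, 7.1], [0, 0, 0], -0.4],
    [[0, 0, 7.1], [0, 0, 0], -0.4],
    [[0, 0, 0], [0, 0, 0], -0.4],
    [[0, 0, 0], [0, 0, 0], -0.4],
  ],
)

```text
clock: 18.88
eef_pos: [0.6468, 0.1939, 0.3981]
tool_rot: [3.136, -0.174, -0.003]
force: [-0.3, 0.8, 0.6]
gripper_width: 0.0593
grip_force: 0.0
```

```bash
python3 - <<'E'
from m import *
for n in('wrist','scene'):
    im,W=cloud(n,f'pics/{n}5.png')
    x,y,h=W[...,0],W[...,1],W[...,2]
    r=(x>.59)&(x<.68)&(y>.18)&(y<.245)&(h>.2)&(h<.33)
    show(n+'arm',W[r&(h<.28)]); show('grip',W[r&(h>.275)&(im.max(2)<50)]); 
    show(n+'bail',W[(x>.50)&(x<.54)&(y>-.25)&(y<-.1)&(h>.245)&(h<.27)])
E
python3 need.py .652 .2105 .41 -7
```

```text
wristarm 372 c [0.6125 0.216  0.2412] d [-0.468  0.071 -0.881] ends [0.633 0.213 0.28 ] [0.59  0.219 0.199] rms 0.0062
grip 914 c [0.6517 0.2119 0.3033] d [-0.13  -0.991 -0.015] ends [0.653 0.224 0.303] [0.65  0.2   0.303] rms 0.0057
wristbail 0
scenearm 51 c [0.6166 0.2236 0.2389] d [-0.498  0.044 -0.866] ends [0.638 0.222 0.275] [0.594 0.226 0.199] rms 0.0034
grip 62 c [0.6528 0.215  0.3021] d [ 0.113  0.994 -0.006] ends [0.651 0.203 0.302] [0.654 0.225 0.302] rms 0.0038
scenebail 236 c [ 0.5205 -0.1673  0.2527] d [0.045 0.999 0.005] ends [ 0.517 -0.24   0.252] [ 0.524 -0.1    0.253] rms 0.0087
t 18.98 pos [0.6469 0.194  0.3986] yaw -6.4 q [ 0.02  0.48 -0.56  1.31  0.25  1.43 -2.2 ] F [ 0.5 -0.3 -0.4] w 0.0599 g 0.0
turn [0.03 0.08 0.6 ] shift [ 0.003  -0.017  -0.0114] norm 0.021
```

View pics/wrist5.png

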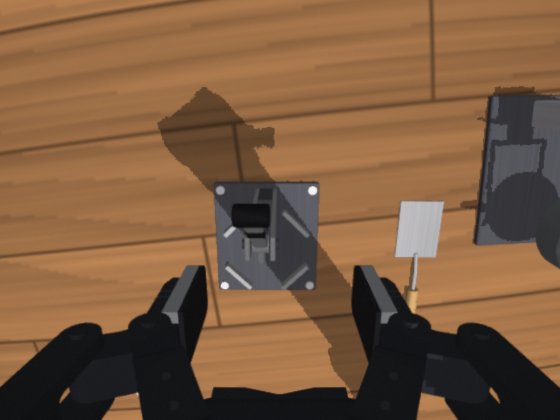

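The grip is at (252,215) in the wrist view, agreeing with the point expected at 2.1 rad. The hanging bar hasn't moved between the two looks, so it hangs still.

>>> drive_tool(
  deltas=[
    [[0, 0, 0.6], [0.002, -0.018, 0.02], -0.4],
    [[0, 0, 0], [0, 0, 0.03], -0.4],
    [[0, 0, 0], [0, 0, 0.03], -0.4],
    [[0, 0, 0], [0, 0, 0.02], -0.4],
    [[0, 0, 0], [0, 0, 0.006], -0.4],
    [[0, 0, 0], [0, 0, 0], -0.4],
    [[0, 0, 0], [0, 0, 0], -0.4],
  ],
  force=30,
)

```text
clock: 19.57
eef_pos: [0.6517, 0.2118, 0.2943]
tool_rot: [-3.135, 0.196, -0.001]
force: [-0.1, -0.5, 1.5]
gripper_width: 0.0601
grip_force: 0.0
```

```bash
python3 need.py .6515 .212 .292 -7
```

```text
t 19.57 pos [0.6517 0.2118 0.2943] yaw -7.14 q [-0.01  0.55 -0.54  1.43  0.29  1.24 -2.27] F [-0.1 -0.5  1.5] w 0.0601 g 0.0
turn [-0.04 -0.04 -0.14] shift [-0.0002 -0.0001  0.0023] norm 0.002
```

>>> drive_tool(
  deltas=[
    [[0, 0, 0], [0, 0, 0.002], 0.2],
    [[0, 0, 0], [0, 0, 0], 0.9],
    [[0, 0, 0], [0, 0, 0], 0.9],
    [[0, 0, 0], [0, 0, 0], 0.9],
    [[0, 0, 0], [0, 0, 0], 0.9],
    [[0, 0, 0], [-0.0115, 0, -0.006], 0.9],
    [[0, 0, 0], [-0.0246, 0, -0.0084], 0.9],
    [[0, 0, 0], [-0.0257, 0, -0.0033], 0.9],
    [[0, 0, 0], [0, 0, 0], 0.9],
  ],
)

```text
clock: 20.32
eef_pos: [0.5879, 0.219, 0.3109]
tool_rot: [3.133, -0.193, 0.005]
force: [4.0, -2.8, -0.2]
gripper_width: 0.0234
grip_force: 32.1
```

```bash
python3 need.py .5895 .218 .310 -7
```

```text
t 20.32 pos [0.5879 0.219  0.3109] yaw -7.06 q [ 0.01  0.44 -0.57  1.56  0.25  1.21 -2.31] F [ 4.  -2.8 -0.2] w 0.0234 g 32.1
turn [ 0.15 -0.18 -0.06] shift [0.0017 0.0008 0.0009] norm 0.002
```

>>> drive_tool(
  deltas=[
    [[0, 0, 0], [-0.0259, 0, 0.0018], 0.9],
    [[0, 0, 0], [-0.025, 0, 0.0069], 0.9],
    [[0, 0, 0], [-0.0231, 0, 0.0118], 0.9],
    [[0, 0, 0], [-0.0204, 0, 0.0161], 0.9],
    [[0, 0, 0], [-0.0167, 0, 0.0199], 0.9],
    [[0, 0, 0], [-0.0124, 0, 0.0228], 0.9],
    [[0, 0, 0], [0, 0, 0], 0.9],
  ],
)

```text
clock: 20.9
eef_pos: [0.4632, 0.2332, 0.2264]
tool_rot: [3.131, -0.193, -0.01]
force: [-6.4, -4.5, -0.0]
gripper_width: 0.0237
grip_force: 37.5
```

```bash
python3 need.py .456 .234 .175 -7
```

```text
t 20.9 pos [0.4632 0.2332 0.2264] yaw -7.07 q [-0.02  0.35 -0.61  1.9   0.24  0.97 -2.44] F [-6.4 -4.5 -0. ] w 0.0237 g 37.5
turn [ 0.29  0.35 -0.06] shift [-0.0072  0.      0.0514] norm 0.052
```

>>> drive_tool(
  deltas=[
    [[0, 0, 0], [-0.005, 0, 0.0248], 0.9],
    [[0, 0, 0], [-0.0015, 0, 0.022], 0.9],
    [[0, 0, 0], [0.0005, 0, 0.006], 0.9],
    [[0, 0, 0], [0, 0, 0.001], 0.9],
    [[0, 0, 0], [0, 0, 0], 0.9],
  ],
)

```text
clock: 21.32
eef_pos: [0.4576, 0.2337, 0.174]
tool_rot: [3.129, -0.196, -0.016]
force: [-10.7, -4.6, -3.0]
gripper_width: 0.0237
grip_force: 36.9
```

```bash
python3 need.py .457 .234 .174 -7
```

```text
t 21.32 pos [0.4576 0.2337 0.174 ] yaw -7.15 q [-0.05  0.41 -0.59  1.96  0.29  0.87 -2.49] F [-10.7  -4.6  -3. ] w 0.0237 g 36.9
turn [ 0.39  0.56 -0.15] shift [-0.0006 -0.0002  0.    ] norm 0.001
```

>>> drive_tool(
  deltas=[
    [[0, 0, 0], [0.002, 0, 0.001], 0.9],
    [[0, 0, 0], [0, 0, 0], 0.2],
    [[0, 0, 0], [0, 0, 0], -0.4],
    [[0, 0, 0], [0, 0, 0], -0.4],
    [[0, 0, 0], [0, 0, 0], -0.4],
    [[0, 0, 0], [0, 0, -0.015], -0.4],
    [[0, 0, 0], [0, 0, -0.03], -0.4],
    [[0, 0, 0], [0, 0, -0.035], -0.4],
    [[0, 0, 0], [0, 0, -0.035], -0.4],
    [[0, 0, 0], [0, 0, -0.035], -0.4],
  ],
)

```text
clock: 22.15
eef_pos: [0.4636, 0.2355, 0.3274]
tool_rot: [-3.135, 0.196, -0.001]
force: [0.9, -0.9, -0.3]
gripper_width: 0.0598
grip_force: 0.0
```

>>> drive_tool(
  deltas=[
    [[0, 0, 0], [-0.03, 0, -0.02], -0.4],
    [[0, 0, 0], [0, 0, 0], -0.4],
    [[0, 0, 0], [0, 0, 0], -0.4],
    [[0, 0, 0], [0, 0, 0], -0.4],
    [[0, 0, 0], [0, 0, 0], -0.4],
    [[0, 0, 0], [0, 0, 0], -0.4],
    [[0, 0, 0], [0, 0, 0], -0.4],
    [[0, 0, 0], [0, 0, 0], -0.4],
    [[0, 0, 0], [0, 0, 0], -0.4],
    [[0, 0, 0], [0, 0, 0], -0.4],
  ],
)

```text
clock: 22.98
eef_pos: [0.4337, 0.2391, 0.3448]
tool_rot: [3.135, -0.197, -0.001]
force: [0.0, -0.7, 0.5]
gripper_width: 0.0598
grip_force: 0.0
```

```bash
python3 - <<'E'
from m import *
for n in('wrist','scene'):
    im,W=cloud(n,f'pics/{n}6.png')
    x,y,h=W[...,0],W[...,1],W[...,2]
    r=(x>.43)&(x<.6)&(y>.2)&(y<.25)&(h>.16)&(h<.2)
    show(n+'arm',W[r&(x>.475)&(x<.57)]); show('grip',W[r&(x<.48)&(im.max(2)<50)])
    show(n+'bail',W[(x>.50)&(x<.54)&(y>-.25)&(y<-.1)&(h>.245)&(h<.27)])
E
python3 need.py .457 .234 .174 -7
```

```text
wristarm 2625 c [0.5245 0.2265 0.1875] d [-0.993  0.11  -0.051] ends [0.571 0.221 0.19 ] [0.474 0.232 0.185] rms 0.0041
grip 470 c [0.4561 0.2347 0.1859] d [-0.102 -0.995  0.003] ends [0.457 0.246 0.186] [0.455 0.224 0.186] rms 0.004
wristbail 0
scenearm 210 c [0.5232 0.2291 0.1848] d [ 0.991 -0.122  0.06 ] ends [0.476 0.235 0.182] [0.57  0.223 0.188] rms 0.0049
grip 13 c [0.4579 0.2419 0.1833] d [ 0.615  0.775 -0.147] ends [0.454 0.237 0.184] [0.463 0.248 0.182] rms 0.0033
scenebail 225 c [ 0.5205 -0.1669  0.2528] d [ 0.042  0.999 -0.   ] ends [ 0.517 -0.242  0.253] [ 0.523 -0.102  0.253] rms 0.0081
t 23.08 pos [0.4337 0.2391 0.3449] yaw -7.18 q [ 0.03  0.17 -0.67  1.82  0.11  1.19 -2.37] F [ 0.5  0.4 -0.7] w 0.0596 g 0.0
turn [ 0.    0.01 -0.18] shift [0.0238 0.0022 0.1709] norm 0.173
```

View pics/scene6.png

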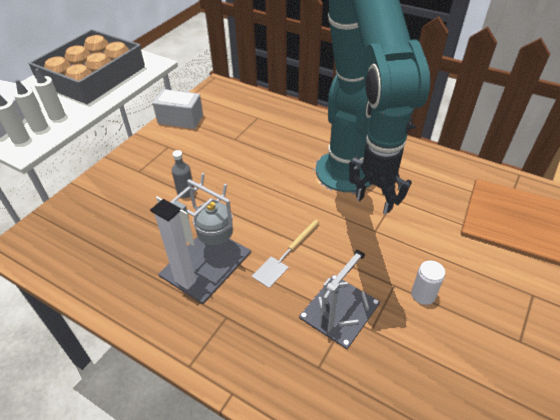

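The canister hangs still at (213,222). The hold-down arm is shut at -0.05 rad over the empty cradle (345,272), and the bystanders are where they were. Handing in.

```bash
python3 -c "
from workcell import manip; print(manip.close_job())"
```

```text
the job is handed in; nothing more can be done
None
```

The job is handed in after 23 s: the canister hangs still on both prongs (hook dipped about 22 mm, so roughly 0.37–0.4 kg in all), the hold-down arm is shut on the empty cradle, and the bystanders were not touched; one mistyped sideways move while gripping the closed arm pushed the measured wrist force to about 47 N before I undid it, which could matter against the 40 N pressing limit.

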